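# Latch the plaster casting frame shut

## Task

The small white casting frame has to be closed round the plaster master tile that lies in it, ready for pouring. Swing the hinged half shut, hook the bail of the draw latch (the wire loop with the red knob) into the keeper so that it stays hooked when you let go of it, then push the blue-tipped lever past centre until it lies home against the front and the frame is clamped tight. Shut the hinged half and push the lever gently, and draw the bail home in the keeper until you feel it bear there and no harder, for the keeper is easily bent. Do not touch the tile, and leave the other things on the bench where they are.

Things in the scene. Friction and masses are not known exactly. Their poses are not given: they have to be found in the camera images.
- casting_frame: white walls 12 mm thick, tops at z = 60 mm, on a plywood board 150 x 192 x 12 mm fixed to the bench. Origin under the board's centre; x to the back, y to the left. Outer faces at x = -64 and 64, y = -84 and 84 mm. Left of the seam (y = -14 mm) fixed, right of it the hinged half. The draw latch crosses the seam on the front (-x) wall; its pivots are upright, its mid height is z = 36 mm
- gate (a joint): hinged half of the frame, on an upright hinge at the back seam (x = 67.5, y = -14 mm of the frame); 0 = shut, at its stop; grows (rad) as its front swings out to the frame's right, at most 0.40; stays where it is left (1 N moves it)
- gate_side (a point): on the outer face of the hinged half's right side wall, 24 mm from its front corner, 40 mm above the bench; its axes are those of the hinged half (when shut, of the frame). Push here toward +y to shut it
- latch_lever (a joint): lever of the draw latch: 0 = home, along the front wall, pointing to the frame's left; grows (rad) as it swings out from the wall and over to the right, at most 2.4. Stays where it is left (0.015 Nm, felt as 1 to 2 N at the bail's knob); moves along with the bail. With the bail hooked it stiffens toward a dead centre near 0.2 rad, needing 2 to 10 N at the blue tip, then snaps home
- latch_lever_hinge (a point): lever's pivot at mid height, 14 mm in front of the front wall (x = -78, y = 12, z = 36 mm of the frame); axes as the frame
- lever_pad (a point): centre of the outward face of the lever's blue tip (18 mm high, z = 27 to 45 mm, 24 mm long, 8 mm thick), 60 mm from the pivot. The point's -x axis is the normal of this face, the one to push on; its y axis points along the lever, away from the pivot
- bail_knob (a point): centre (z = 72 mm) of the upright red knob on the bail's free end, 12 mm thick, z = 53 to 91 mm; grip it from above by its upper part, above the walls; a loose sleeve, it turns freely. Below it, on the same axis, is the cross-bar; from there two rods at z = 21 and 51 mm run to the pin on the lever. A weak spring (0.1 N) kicks the bail away from the wall when it is free
- bail_bar (a point): middle (z = 36 mm) of the bail's cross-bar: upright, 9 mm thick. The bail is 72 mm long from here to its pin, which sits on the lever 16 mm from the pivot, toward the blue tip, 10 degrees to its wall side; so the bar reaches 59 to 86 mm from the pivot. Pulled, the bail stretches up to 16 mm at 5 N/mm
- keeper_nominal (a point): axis of the seated cross-bar if the keeper stands in the middle of its slots; 14 mm in front of the wall; when shut, 64 mm right of the lever's pivot; axes as gate_side. The keeper is screwed down up to 5 mm to either side of this (along y), NOT measured: feel for it (3 to 6 N is enough, over 10 N by hand bends it). Left short of the web, the bar may spring out when let go
- keeper_lip (a point): on the keeper in its middle place: outer face of the lip's end. The keeper is a 22 mm high steel hook (z = 25 to 47 mm): a 5 mm web stands out from the wall, then a lip turns 5 mm to the right, 20.5 to 24.5 mm in front of the wall. The bar goes in from the right, round the lip's end, between lip and wall (8.5 to 16 mm off the wall), then is drawn left (+y) against the web
- master_mid (a point): centre of the plaster master tile lying loose in the frame, 59 x 74 x 27 mm; leave it alone
- jar_blue: small screw-lid jar, blue body, black lid, 56 mm across, 70 high; bystander; origin under its centre
- jar_white: small screw-lid jar, pale blue body, white lid, 56 mm across, 70 high; bystander; origin under its centre
- water_cup: off-white cup, 69 mm across, 64 high; bystander; origin under its centre
- slip_bottle: white squeeze bottle with a red nozzle, 58 mm across, 137 high; bystander; origin under its centre
- clay_lump: lump of brown clay, 66 x 88 x 43 mm; bystander; origin under its centre

How it is judged:
By the outcome, as a careful person would: the job done as asked, in the order asked, and still so for the second after the job is handed in, with the robot touching nothing.
It also fails if it takes over 70 s, if anything falls off the work surface, if the arm or the gripper's body presses on something with over 40 N, if the wrist force passes 120 N, or if a joint passes its speed limit or range.

## Robot

A 6-joint arm with a two-finger parallel gripper is mounted at the origin on a cart in front of the work surface, level with it; the furniture and walls round the work are solid. World frame = base frame: x ahead of the robot, y to its left, z up, the work surface at z = 0. Lengths are in m, angles in degrees, forces in N, time in s.
With the tool pointing down it reaches from about 0.375 to 0.9 m from the base axis. Payload 3.1 kg.
Tool frame: the origin (TCP) lies at the very end of the fingers, on their centre line; the grasp point (between the pads) lies 19 mm behind it; z points along the fingers, y is the line along which they close (so a half turn about z gives the same grasp; the last joint's range is limited). The gripper opens to 87 mm and grips with 3 to 60 N. Pads are 19 mm wide; open, the fingers measure 117 mm over their backs; the gripper's body (75 mm by 190 mm) begins 51 mm behind the grasp point.
Start: joints at [-77.664, 30.224, 82.088, -0, 67.689, -10.227], TCP at [0.24, -0.577, 0.223] pointing down, gripper open.
Joint ranges: [-176.69, 176.69], [-43.24, 126.21], [12.49, 139.97], [-82, 262], [0, 151.66], [-163.58, 163.58]. Speed limits (degrees/s): [159.86, 159.86, 180, 180, 180, 180].

## Interface

Orientations are given as a 3x3 rotation matrix whose columns are the frame's x, y, z axes.
In Python, from rig import bot gives the robot as it stands.
- The arm moves only by the tool move_arm, never from a script. Its argument "increments" is a list of rows, each an object with "xyz": the shift along the tool's x, y, z in mm, a list of three; "roll": the turn about the tool's z in rad; "grip": the opening in per cent of the stroke, from 0 (shut) to 100 (fully open). A call has 1 to 5 rows; each row shifts and turns the commanded pose from where the row before left it, along the tool's axes as they then stand; what a row does not reach is not made up. A row lasts 1/12 s, in which the tool goes at most 41.7 mm and 7.16 degrees, less where a joint would pass 70% of its speed; a pose out of reach is approached as far as the arm can. A call is refused whole if a number of a shift passes 41.7 or a number of a turn 0.125, either way. A call with a gripper value outside its range is refused whole. The fingers move at their own pace and stop on an object; the grip force is fixed at half the most. Time passes only in rows, so rows that do not move let the fingers close. It gives the time, the measured TCP pose, the force, the opening and the grip force at its end, in the units of the state.
- bot.read_state(): the state, without advancing time (a new reading comes with each control period).
- bot.capture(name): name is "scene" or "top" or "wrist"; returns (picture, depth): 384x512x3 uint8, red, green, blue; 384x512 float32, m along the optical axis (not along the pixel's ray), 0 where there is no reading.
- bot.camera_model(name): a dict with "intrinsics" (3x3 intrinsics, pixels), "rvec" (rotation vector, rad) and "tvec" (3), from world to camera coordinates, as OpenCV has them; the wrist camera has in their place "tool_from_camera" (4x4, takes a point from camera to tool coordinates, whose origin is the TCP and whose axes are the flange's). Camera axes: x right, y down, z forward; pixel columns grow to the right and rows downward; lengths in m; the calibration is good to about 2 mm. The wrist camera is an equidistant fisheye: a pixel r from the principal point sees the ray r / f radians off the axis. A picture is of the moment at which its call begins: read the wrist's pose just before it. camera_model takes no time and is no camera call.
- bot.hand_in(): hands the job in; it is judged then, once.
Trained networks look in the newest picture that a camera, given by its name, has taken for a name from the list of things; names that differ only in an ending like _2 or _b are one class to them, and where a whole thing is asked for, a point or a joint stands for the part that bears it (a point fixed in the world has none). Each returns a list of dicts, best first, with "conf" (0 to 1); they miss things now and then, are a little off and sometimes report something else, mostly with a low value. They report only what shows in the picture. A call takes as long as a camera call.
- bot.spot_in(label, camera): "at" ([x, y, z] in m, in the coordinates of the camera as it stood for that picture, good to about 4 mm: the middle of the surface that is visible of it).
- bot.trace(label, camera): "mask" (384x512 bool, what is visible of it).
The state is a dict: "time_s": time; "joint_positions": joint angles; "qvel": joint speeds; "tau": joint torques, N m; "position": TCP position; "tcp_rot": TCP orientation; "force": force on the tool from outside, world axes, zero at the start; "moment": the same for the moment, N m; "opening": opening from 0.0 (shut) to 1.0 (fully open); "grasp_force": force on a finger pad.
Only numpy, scipy, OpenCV 4.12 (cv2) and the standard library are available. Lean on these libraries where they do the work, as an engineer would, in place of code of your own. Each camera call takes 0.05 s, during which the arm holds its last target. There are 200 camera calls.

## Working session

There is one attempt and no reset: what is moved stays moved. The work goes in short steps, Python scripts to look and compute and a tool call to move; the robot and the scene stay as the last step left them, time stands still between calls to the robot, and variables do not carry over. Pictures are saved under pics/ and viewed, at most 10 in all, crops included, and the job is handed in when it is done.

Besides the shell and the picture viewer there is one more tool, called after "Call:" in YAML: its name, and indented under it one key for each argument. move_arm: Moves the arm, as the interface text tells. Its arguments: {"type":"object","properties":{"increments":{"type":"array"}},"required":["increments"]}

```bash
mkdir -p pics; ls; cat > h.py <<'E'
import numpy as np, cv2
from rig import bot
def w2c(n):
    m=bot.camera_model(n); R=cv2.Rodrigues(np.array(m['rvec'],float))[0]; return np.array(m['intrinsics']),R,np.array(m['tvec'],float).ravel()
def toworld(n,p):
    K,R,t=w2c(n); return R.T@(np.array(p)-t)
def cloud(n,d):
    K,R,t=w2c(n); v,u=np.mgrid[:d.shape[0],:d.shape[1]]
    P=np.stack([(u-K[0,2])/K[0,0]*d,(v-K[1,2])/K[1,1]*d,d],-1)
    return (P-t)@R
def proj(n,P):
    K,R,t=w2c(n); q=(np.atleast_2d(P)@R.T+t)@K.T; return q[:,:2]/q[:,2:]
E
python3 - <<'E'
from h import *
for n in ['scene','top']:
    p,d=bot.capture(n); np.savez(n+'.npz',p=p,d=d)
    cv2.imwrite(f'pics/{n}1.png',cv2.resize(p[...,::-1],(800,600),interpolation=cv2.INTER_CUBIC))
    print(n,toworld(n,[0,0,0]))
    for l in ['casting_frame','gate_side','latch_lever','lever_pad','bail_knob','bail_bar','keeper_lip','master_mid','slip_bottle','jar_blue','jar_white','water_cup','clay_lump']:
        r=bot.spot_in(l,n)
        print(l,[(round(x['conf'],2),toworld(n,x['at']).round(3).tolist()) for x in r[:2]])
print(bot.read_state())
E
```

```text
pics
scene [-0.29344554  0.78226585  0.60848339]
casting_frame [(0.57, [0.535, 0.219, 0.039])]
gate_side [(0.64, [0.587, 0.131, 0.044])]
latch_lever [(0.47, [0.601, 0.215, 0.034])]
lever_pad [(0.9, [0.454, 0.213, 0.044]), (0.7, [0.535, 0.214, 0.039])]
bail_knob [(0.41, [0.428, 0.194, 0.076])]
bail_bar [(0.55, [0.427, 0.193, 0.055]), (0.2, [0.589, 0.133, 0.044])]
keeper_lip [(0.58, [0.584, 0.13, 0.048])]
master_mid [(0.7, [0.598, 0.216, 0.034])]
slip_bottle [(0.9, [0.551, 0.49, 0.074]), (0.58, [0.584, 0.132, 0.045])]
jar_blue [(0.75, [0.637, 0.422, 0.067])]
jar_white [(0.95, [0.76, 0.199, 0.046])]
water_cup [(0.75, [0.456, 0.52, 0.043]), (0.7, [0.587, 0.133, 0.044])]
clay_lump [(0.62, [0.553, 0.567, 0.034])]
top [0.40595743 0.33734646 1.04121032]
casting_frame [(0.98, [0.572, 0.193, 0.01])]
gate_side [(0.75, [0.57, 0.194, 0.012]), (0.65, [0.586, 0.124, 0.059])]
latch_lever [(0.59, [0.458, 0.209, 0.053]), (0.35, [0.592, 0.21, 0.034])]
lever_pad [(0.56, [0.456, 0.21, 0.057])]
bail_knob []
bail_bar [(0.36, [0.588, 0.119, 0.059])]
keeper_lip [(0.89, [0.588, 0.121, 0.059])]
master_mid [(0.
[... 366 characters left out ...]
331516e-03,
        6.76891982e+01, -1.02286855e+01]), 'qvel': array([-0.03448023,  0.07956127, -0.04162059, -0.04432039, -0.07011863,
        0.0422858 ]), 'tau': array([-7.60606090e-04, -4.40017247e+01, -1.76979339e+01,  6.33373065e-02,
        5.03834209e-02, -8.19110966e-06]), 'position': array([ 0.23983592, -0.57712528,  0.22255572]), 'tcp_rot': array([[ 9.23453739e-01,  3.83709775e-01,  1.78850403e-05],
       [ 3.83709775e-01, -9.23453739e-01,  1.60444664e-06],
       [ 1.71316492e-05,  5.38103255e-06, -1.00000000e+00]]), 'force': array([ 0.11339877,  0.6204524 , -1.28426681]), 'moment': array([-0.04315971, -0.05680333, -0.00887309]), 'grasp_force': 0.0, 'opening': 0.9998211937661676}
```

View pics/scene1.png

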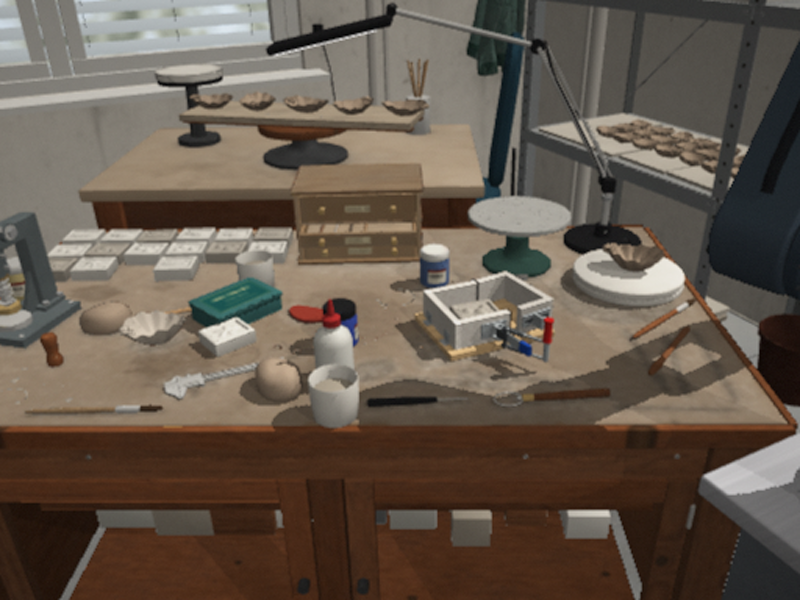

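View pics/top1.png

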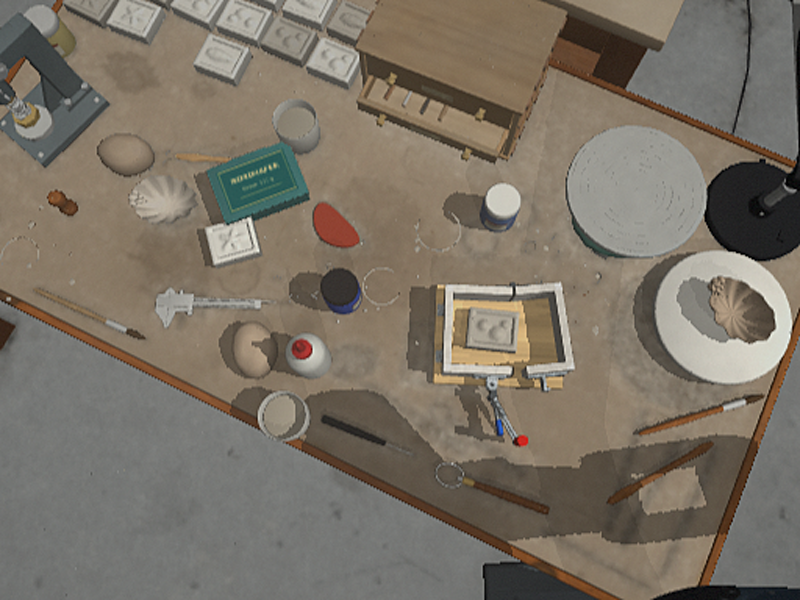

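The scene view shows the frame at about (488,312) with the gate ajar and the lever and bail swung out in front (knob at 548,330). In the top view the fixed half starts at about (440,285). The gate's right wall is at (565,330), the keeper at (545,383), the lever tip at (500,427) and the red knob at (522,440).

```bash
cat > fit.py <<'E'
from h import *
from scipy.optimize import minimize
from scipy.spatial import cKDTree
# wall-top fit: model points grid of tops, frame (x,y,yaw), gate
def rect(x0,x1,y0,y1,s=.002):
    X,Y=np.meshgrid(np.arange(x0,x1+1e-9,s),np.arange(y0,y1+1e-9,s)); return np.c_[X.ravel(),Y.ravel()]
F=np.vstack([rect(-.064,-.052,-.014,.084),rect(.052,.064,-.014,.084),rect(-.052,.052,.072,.084)])
G=np.vstack([rect(-.064,-.052,-.084,-.014),rect(.052,.064,-.084,-.014),rect(-.052,.052,-.084,-.072)])
H=np.array([.0675,-.014])
def R2(a): c,s=np.cos(a),np.sin(a); return np.array([[c,-s],[s,c]])
def gate_pts(P,g): return (P-H)@R2(g).T+H   # sign to be checked: front swings to right (-y)
def model(q):
    x,y,a,g=q
    return np.vstack([F,gate_pts(G,g)])@R2(a).T+[x,y]
def fit(P,q0):
    T=cKDTree(P)
    def c(q):
        M=model(q); d1=np.minimum(T.query(M)[0],.008); d2=np.minimum(cKDTree(M).query(P)[0],.008)
        return (d1**2).mean()+(d2**2).mean()
    best=min((minimize(c,np.array(q0)+[0,0,a,g],method='Nelder-Mead',options=dict(initial_simplex=np.array(q0)+[0,0,a,g]+np.vstack([np.zeros(4),np.diag([.01,.01,.1,.1])]),maxiter=400)) for a in (-.1,.1) for g in (-.1,.1)),key=lambda r:r.fun)
    return best.x,best.fun
E
python3 - <<'E'
from fit import *
z=np.load('top.npz'); W=cloud('top',z['d']); c=z['p']
m=(abs(W[...,2]-.06)<.006)&(np.hypot(W[...,0]-.572,W[...,1]-.193)<.13)&(c.min(-1)>110)
P=W[m][:,:2]; print(m.sum(),P.min(0),P.max(0),np.median(W[m][:,2]))
K,R,t=w2c('top'); print(R.round(3)) 
# image up dir in world:
up=-(R.T@[0,1,0]); print(up)
for a0 in [np.arctan2(up[1],up[0])]:
    q,f=fit(P,[.572,.193,a0,.2]); print(q,f, np.degrees(q[2]))
red=(c[...,0]>150)&(c[...,1]<60)&(np.hypot(W[...,0]-.45,W[...,1]-.19)<.1)
blue=(c[...,2]>120)&(c[...,0]<70)&(np.hypot(W[...,0]-.45,W[...,1]-.19)<.1)
for n,k in(('red',red),('blue',blue)):
    w=W[k]; print(n,k.sum(),np.median(w,0),w.min(0),w.max(0))
    fr=(w[:,:2]-q[:2])@R2(q[2]); print('frame',np.median(fr,0),fr.min(0),fr.max(0))
E
```

```text
1268 [0.45219621 0.10352644] [0.65683938 0.2873037 ] 0.05973369445564238
[[-0.037 -0.999 -0.004]
 [-0.974  0.037 -0.223]
 [ 0.223 -0.004 -0.975]]
[ 0.9741328  -0.03665215  0.22298411]
[ 0.58779781  0.20110401 -0.07643034  0.14979819] 2.614899873895241e-06 -4.379136187142556
red 35 [0.42964201 0.18906783 0.09087538] [0.42511305 0.18267856 0.08802083] [0.43574854 0.19552724 0.09436377]
frame [-0.15682743 -0.02381774] [-0.16126038 -0.03035324] [-0.15073005 -0.01763663]
blue 25 [0.45103636 0.21172121 0.04480346] [0.44229829 0.20902977 0.04245749] [0.45986172 0.21555689 0.04647474]
frame [-1.37195853e-01  6.05638832e-05] [-0.1458285  -0.00253993] [-0.12849191  0.00447205]
```

```bash
python3 - <<'E'
from fit import *
q=np.array([.5878,.2011,-.0764,.1498])
W=np.vstack([cloud(n,np.load(n+'.npz')['d'])[np.load(n+'.npz')['d']>0] for n in('scene','top')])
f=(W[:,:2]-q[:2])@R2(q[2])
print('max heights mm in 50mm cells; rows frame x -250..250, cols y -300..+300')
for x in np.arange(.25,-.3,-.05):
    print(f'{x:6.2f}',[int(1000*np.max(W[(abs(f[:,0]-x)<.025)&(abs(f[:,1]-y)<.025)&(W[:,2]<1),2],initial=-.001)) for y in np.arange(.3,-.31,-.05)])
print(bot.camera_model('wrist'))
E
```

```text
max heights mm in 50mm cells; rows frame x -250..250, cols y -300..+300
  0.25 [43, 5, 4, 5, 81, 88, 87, 5, 116, 117, 116, 413, 385]
  0.20 [42, 10, 5, 4, 6, 72, 75, 4, 115, 115, 116, 116, 113]
  0.15 [9, 12, 8, 6, 6, 53, 75, 7, 114, 116, 116, 116, 112]
  0.10 [4, 72, 66, 4, 7, 4, 6, 5, 112, 115, 115, 115, 70]
  0.05 [6, 76, 74, 5, 66, 64, 63, 63, 65, 5, 4, 34, 71]
  0.00 [85, 84, 40, 5, 63, 62, 42, 37, 63, 5, 4, 35, 63]
 -0.05 [139, 137, 4, 5, 65, 64, 63, 64, 63, 5, 5, 33, 35]
 -0.10 [80, 75, 4, 4, 15, 13, 57, 50, 11, 5, 4, 14, 13]
 -0.15 [66, 66, 17, 13, 5, 4, 94, 93, 5, 6, 12, 13, 11]
 -0.20 [3, 5, 4, 8, 14, 15, 14, 5, 4, 9, 11, 13, 6]
 -0.25 [-1, -1, 1, 4, 5, 11, 16, 17, 3, 10, 8, 4, 5]
{'intrinsics': array([[297.31863964,   0.        , 255.78638269],
       [  0.        , 297.31863964, 191.2566046 ],
       [  0.        ,   0.        ,   1.        ]]), 'tool_from_camera': array([[ 3.60586412e-04, -9.65565169e-01, -2.60161055e-01,
         7.11547255e-02],
       [ 9.99999889e-01,  4.27474716e-04, -2.00523191e-04,
        -7.97455088e-04],
       [ 3.04830482e-04, -2.60160954e-01,  9.65565215e-01,
        -1.62942749e-01],
       [ 0.00000000e+00,  0.00000000e+00,  0.00000000e+00,
         1.00000000e+00]])}
```

Call:
move_arm:
  increments:
    - {"xyz":[24,-32,0],"roll":-0.12,"grip":0}
    - {"xyz":[20,-34,0],"roll":-0.12,"grip":0}
    - {"xyz":[16,-37,0],"roll":-0.12,"grip":0}
    - {"xyz":[11,-39,0],"roll":-0.12,"grip":0}
    - {"xyz":[6,-40,0],"roll":-0.12,"grip":0}

```text
time_s: 1.82
position: [0.1964, -0.3905, 0.2224]
tcp_rot: [[0.538, 0.843, 0.0], [0.843, -0.538, 0.001], [0.001, -0.0, -1.0]]
force: [-0.9, -0.4, 0.5]
opening: 0.706
grasp_force: 0.0
```

Call:
move_arm:
  increments:
    - {"xyz":[35,18,0],"roll":-0.12,"grip":0}
    - {"xyz":[33,23,0],"roll":-0.12,"grip":0}
    - {"xyz":[30,26,0],"roll":-0.12,"grip":0}
    - {"xyz":[27,30,0],"roll":-0.12,"grip":0}
    - {"xyz":[23,33,0],"roll":-0.01,"grip":0}

```text
time_s: 2.23
position: [0.3711, -0.2944, 0.223]
tcp_rot: [[0.084, 0.996, 0.001], [0.996, -0.084, -0.001], [-0.001, 0.001, -1.0]]
force: [-0.1, -0.4, 0.5]
opening: 0.327
grasp_force: 0.0
```

Call:
move_arm:
  increments:
    - {"xyz":[40,9,2],"roll":0,"grip":0}
    - {"xyz":[40,9,2],"roll":0,"grip":0}
    - {"xyz":[40,9,2],"roll":0,"grip":0}
    - {"xyz":[40,9,2],"roll":0,"grip":0}
    - {"xyz":[40,9,2],"roll":0,"grip":0}

```text
time_s: 2.65
position: [0.4326, -0.0979, 0.2127]
tcp_rot: [[0.087, 0.996, 0.001], [0.996, -0.087, -0.0], [-0.0, 0.001, -1.0]]
force: [0.5, -0.5, 0.1]
opening: 0.016
grasp_force: 0.0
```

Call:
move_arm:
  increments:
    - {"xyz":[40,9,2],"roll":0,"grip":0}
    - {"xyz":[40,9,2],"roll":0,"grip":0}
    - {"xyz":[40,9,2],"roll":0,"grip":0}
    - {"xyz":[40,9,2],"roll":0,"grip":0}
    - {"xyz":[40,9,2],"roll":0,"grip":0}

```text
time_s: 3.07
position: [0.4948, 0.0977, 0.2027]
tcp_rot: [[0.087, 0.996, 0.001], [0.996, -0.087, -0.0], [-0.0, 0.001, -1.0]]
force: [0.4, -1.3, -0.1]
opening: 0.004
grasp_force: 0.0
```

```bash
cat >> fit.py <<'E'
def wcloud(st,d):
    m=bot.camera_model('wrist'); K=m['intrinsics']; T=np.array(m['tool_from_camera'])
    v,u=np.mgrid[:d.shape[0],:d.shape[1]]; a=(u-K[0,2])/K[0,0]; b=(v-K[1,2])/K[1,1]; r=np.hypot(a,b)+1e-9
    k=np.tan(np.minimum(r,1.5))/r; P=np.stack([a*k*d,b*k*d,d],-1)
    P=P@T[:3,:3].T+T[:3,3]; return P@np.array(st['tcp_rot']).T+np.array(st['position'])
def wproj(st,P):
    m=bot.camera_model('wrist'); K=m['intrinsics']; T=np.array(m['tool_from_camera'])
    p=(np.atleast_2d(P)-st['position'])@np.array(st['tcp_rot']); p=(p-T[:3,3])@T[:3,:3]
    r=np.hypot(p[:,0],p[:,1]); th=np.arctan2(r,p[:,2]); return np.c_[p[:,0]/r*th*K[0,0]+K[0,2],p[:,1]/r*th*K[1,1]+K[1,2]]
def wtoworld(st,p):
    T=np.array(bot.camera_model('wrist')['tool_from_camera']); return np.array(st['tcp_rot'])@(T[:3,:3]@np.array(p)+T[:3,3])+st['position']
def frm(q,W): return np.c_[(W[:,:2]-q[:2])@R2(q[2]),W[:,2]]
E
python3 - <<'E'
from fit import *
st=bot.read_state(); p,d=bot.capture('wrist'); print(st['position'],st['force'],st['joint_positions'].round(1),np.round(st['tcp_rot'],3).tolist(),st['time_s'])
np.savez('w1.npz',p=p,d=d); W=wcloud(st,d)
m=(abs(W[...,2]-.06)<.005)&(np.hypot(W[...,0]-.588,W[...,1]-.201)<.13)&(p.min(-1)>100)&(d>0)
P=W[m][:,:2]; P=P[::max(1,len(P)//3000)]; q,f=fit(P,[.588,.201,-.076,.15]); print(len(P),q,f,np.median(W[m][:,2]))
np.save('q.npy',q)
c=p.astype(int)
near=np.hypot(W[...,0]-.45,W[...,1]-.19)<.12
for n,k in(('red',(c[...,0]>130)&(c[...,1]<60)&near),('blue',(c[...,2]>100)&(c[...,0]<70)&near)):
    w=frm(q,W[k&(d>0)]); print(n,len(w),np.median(w,0),w.min(0),w.max(0))
for l in ['keeper_lip','bail_knob','lever_pad','gate_side']:
    print(l,[(round(x['conf'],2),frm(q,wtoworld(st,x['at'])[None]).round(4).tolist()) for x in bot.spot_in(l,'wrist')[:2]])
# keeper: gate-frame points in front of gate wall
g=frm(q,W.reshape(-1,3)); g2=g.copy(); g2[:,:2]=(g[:,:2]-H)@R2(-q[3]).T+H
k=(g2[:,0]<-.066)&(g2[:,0]>-.095)&(abs(g2[:,1]+.052)<.016)&(g2[:,2]>.042)&(g2[:,2]<.052); print('keeper',k.sum())
if k.sum(): print(g2[k].min(0),g2[k].max(0)); np.save('keep.npy',g2[k]); 
cv2.imwrite('pics/w1.png',cv2.resize(p[...,::-1],(800,600),interpolation=cv2.INTER_CUBIC))
E
```

```text
[0.49475619 0.09770499 0.20274392] [ 0.35169201 -1.32013245 -0.06072731] [ -1.5  22.5 100.5  -0.   56.9   3.4] [[0.087, 0.996, 0.001], [0.996, -0.087, -0.0], [-0.0, 0.001, -1.0]] 3.0667
5719 [ 0.58713686  0.2013234  -0.07812834  0.13855464] 2.3710600955121646e-06 0.060562538748728134
red 35 [-0.14964371 -0.02361246  0.0765351 ] [-0.15195039 -0.02612363  0.05562194] [-0.14801844 -0.01958763  0.09209624]
blue 70 [-0.13533634  0.00224853  0.04548504] [-0.14515713 -0.00050273  0.04370505] [-0.12657674  0.00502579  0.0474751 ]
keeper_lip [(0.69, [[0.0082, -0.0717, 0.0629]]), (0.61, [[0.0028, 0.0093, 0.0365]])]
bail_knob [(0.7, [[-0.1544, -0.03, 0.0929]])]
lever_pad [(0.86, [[-0.1328, 0.003, 0.0527]])]
gate_side [(0.77, [[0.0129, -0.077, 0.059]])]
keeper 157
[-0.08858165 -0.06752242  0.04207007] [-0.06603152 -0.03635388  0.04954015]
```

View pics/w1.png

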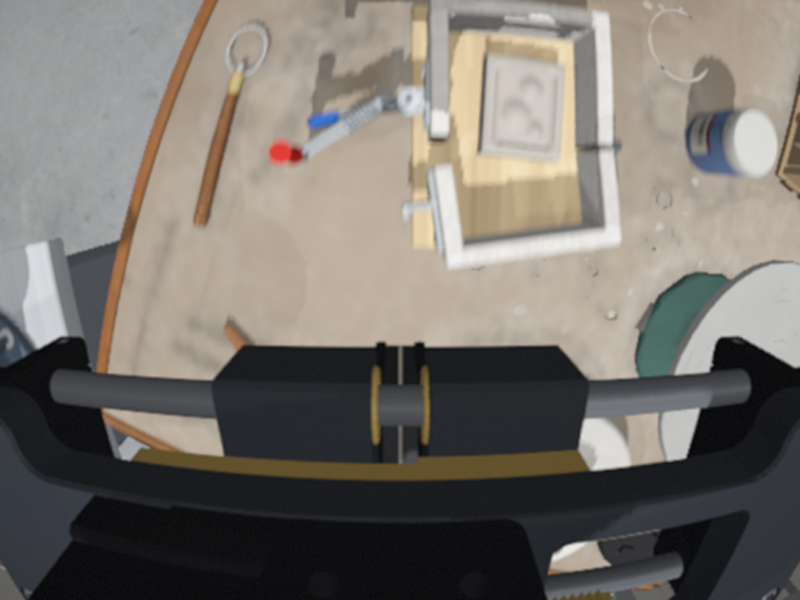

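The wrist view shows the open gate at about (440,170)–(600,250), the keeper at (415,208), the knob at (285,152) and the blue tip at (322,120). The two frame fits agree to about 1 mm. Next I go down to the right of the gate.

Call:
move_arm:
  increments:
    - {"xyz":[-12,23,10],"roll":-0.009,"grip":0}
    - {"xyz":[-13,23,38],"roll":0,"grip":0}
    - {"xyz":[0,0,40],"roll":0,"grip":0}
    - {"xyz":[0,0,40],"roll":0,"grip":0}
    - {"xyz":[0,0,40],"roll":0,"grip":0}

```text
time_s: 3.73
position: [0.5364, 0.0656, 0.0374]
tcp_rot: [[0.082, 0.997, 0.002], [0.997, -0.082, -0.0], [-0.0, 0.002, -1.0]]
force: [-0.2, -0.1, 0.2]
opening: 0.006
grasp_force: 0.0
```

Call:
move_arm:
  increments:
    - {"xyz":[8,0,0],"roll":0,"grip":0}
    - {"xyz":[5,0,0],"roll":0,"grip":0}
    - {"xyz":[4,0,0],"roll":0,"grip":0}
    - {"xyz":[2,0,0],"roll":0,"grip":0}
    - {"xyz":[2,0,0],"roll":0,"grip":0}

```text
time_s: 4.15
position: [0.5398, 0.0896, 0.0418]
tcp_rot: [[0.077, 0.997, 0.007], [0.997, -0.077, -0.0], [0.0, 0.007, -1.0]]
force: [0.4, -0.4, 0.2]
opening: 0.005
grasp_force: 0.0
```

Call:
move_arm:
  increments:
    - {"xyz":[2,0,0],"roll":0,"grip":0}
    - {"xyz":[2,0,0],"roll":0,"grip":0}
    - {"xyz":[2,0,0],"roll":0,"grip":0}
    - {"xyz":[2,0,0],"roll":0,"grip":0}
    - {"xyz":[1,0,0],"roll":0,"grip":0}

```text
time_s: 4.57
position: [0.538, 0.0984, 0.0386]
tcp_rot: [[0.078, 0.997, -0.0], [0.997, -0.078, -0.0], [-0.0, -0.0, -1.0]]
force: [-1.2, -2.1, 1.0]
opening: 0.004
grasp_force: 0.9
```

Call:
move_arm:
  increments:
    - {"xyz":[2,0,0],"roll":0,"grip":0}
    - {"xyz":[2,0,0],"roll":0,"grip":0}
    - {"xyz":[2,0,0],"roll":0,"grip":0}
    - {"xyz":[1,0,0],"roll":0,"grip":0}
    - {"xyz":[1,0,0],"roll":0,"grip":0}

```text
time_s: 4.98
position: [0.5384, 0.1063, 0.038]
tcp_rot: [[0.078, 0.997, -0.001], [0.997, -0.078, -0.0], [-0.0, -0.001, -1.0]]
force: [-2.3, -3.0, -0.8]
opening: 0.01
grasp_force: 1.1
```

Call:
move_arm:
  increments:
    - {"xyz":[1,0,0],"roll":0,"grip":0}
    - {"xyz":[1,0,0],"roll":0,"grip":0}

```text
time_s: 5.15
position: [0.5388, 0.1083, 0.0382]
tcp_rot: [[0.078, 0.997, -0.001], [0.997, -0.078, -0.0], [-0.0, -0.001, -1.0]]
force: [-1.3, -1.8, -0.7]
opening: 0.005
grasp_force: 1.2
```

Call:
move_arm:
  increments:
    - {"xyz":[1,0,0],"roll":0,"grip":0}
    - {"xyz":[1,0,0],"roll":0,"grip":0}

```text
time_s: 5.32
position: [0.5388, 0.1096, 0.0382]
tcp_rot: [[0.077, 0.997, -0.001], [0.997, -0.077, -0.001], [-0.001, -0.001, -1.0]]
force: [-2.6, -7.3, -0.2]
opening: 0.002
grasp_force: 4.1
```

Call:
move_arm:
  increments:
    - {"xyz":[0.7,0,0],"roll":0,"grip":0}

```text
time_s: 5.4
position: [0.5388, 0.1097, 0.0383]
tcp_rot: [[0.076, 0.997, -0.001], [0.997, -0.076, -0.002], [-0.002, -0.001, -1.0]]
force: [-2.5, -9.7, 0.6]
opening: 0.004
grasp_force: 5.0
```

Call:
move_arm:
  increments:
    - {"xyz":[0.7,0,0],"roll":0,"grip":0}

```text
time_s: 5.48
position: [0.5389, 0.1097, 0.0383]
tcp_rot: [[0.076, 0.997, -0.001], [0.997, -0.076, -0.003], [-0.003, -0.001, -1.0]]
force: [-2.5, -12.8, 0.9]
opening: 0.008
grasp_force: 6.3
```

Call:
move_arm:
  increments:
    - {"xyz":[-10,0,0],"roll":0,"grip":0}
    - {"xyz":[-13,0,0],"roll":0,"grip":0}
    - {"xyz":[0,0,-35],"roll":0,"grip":0}
    - {"xyz":[0,0,-40],"roll":0,"grip":0}
    - {"xyz":[0,0,-40],"roll":0,"grip":0}

```text
time_s: 5.9
position: [0.5376, 0.088, 0.1539]
tcp_rot: [[0.08, 0.997, -0.001], [0.997, -0.08, 0.001], [0.001, -0.001, -1.0]]
force: [1.2, 0.1, -0.3]
opening: 0.006
grasp_force: 0.0
```

Call:
move_arm:
  increments:
    - {"xyz":[20,-30,-10],"roll":0,"grip":60}
    - {"xyz":[20,-30,0],"roll":0,"grip":60}
    - {"xyz":[10,-10,0],"roll":0,"grip":60}
    - {"xyz":[0,0,0],"roll":0,"grip":60}
    - {"xyz":[0,0,0],"roll":0,"grip":60}

```text
time_s: 6.32
position: [0.4724, 0.1442, 0.1637]
tcp_rot: [[0.077, 0.997, 0.002], [0.997, -0.077, 0.0], [0.0, 0.002, -1.0]]
force: [1.0, -0.5, 0.4]
opening: 0.296
grasp_force: 0.0
```

```bash
python3 - <<'E'
from fit import *
st=bot.read_state(); p,d=bot.capture('wrist'); print(st['position'],st['force'],np.round(st['tcp_rot'],3).tolist(),st['time_s'],st['opening'])
np.savez('w2.npz',p=p,d=d); W=wcloud(st,d)
m=(abs(W[...,2]-.06)<.005)&(np.hypot(W[...,0]-.588,W[...,1]-.201)<.13)&(p.min(-1)>100)&(d>0)
P=W[m][:,:2]; P=P[::max(1,len(P)//3000)]; q,f=fit(P,[.587,.2013,-.078,.05]); print(len(P),q,f,np.median(W[m][:,2]))
# top camera too
pt,dt=bot.capture('top'); np.savez('t2.npz',p=pt,d=dt); Wt=cloud('top',dt)
c=p.astype(int)
near=np.hypot(W[...,0]-.45,W[...,1]-.19)<.12
for n,k in(('red',(c[...,0]>130)&(c[...,1]<60)&near),('blue',(c[...,2]>100)&(c[...,0]<70)&near)):
    w=frm(q,W[k&(d>0)]); print(n,len(w),np.median(w,0),w.min(0),w.max(0)); k2=w[:,2]>w[:,2].max()-.006; print(' top part',np.median(w[k2],0),k2.sum())
    v,u=np.where(k&(d>0)); print(' px',u.mean(),v.mean())
print('tcp frame',frm(q,st['position'][None]))
u0=wproj(st,np.r_[(R2(q[2])@[-.078,-.052])+q[:2],.047])[0]; print(u0)
# web points
g=frm(q,W.reshape(-1,3)); 
for a,b in((-.079,-.067),(-.0895,-.0835)):
    k=(g[:,0]<b)&(g[:,0]>a)&(abs(g[:,1]+.052)<.018)&(g[:,2]>.043)&(g[:,2]<.051); print('y range',a,k.sum(),np.percentile(g[k,1],[0,10,50,90,100]).round(4) if k.sum() else 0)
x,y=map(int,u0); x=max(x,80);y=max(y,60)
cr=p[y-60:y+60,x-80:x+80,::-1]; print('crop origin',x-80,y-60)
cv2.imwrite('pics/w2.png',cv2.resize(cr,(800,600),interpolation=cv2.INTER_CUBIC))
E
```

```text
[0.47237722 0.14417876 0.16366993] [ 1.02222211 -0.48368295  0.37078762] [[0.077, 0.997, 0.002], [0.997, -0.077, 0.0], [0.0, 0.002, -1.0]] 6.3167 0.2964472927708519
3491 [ 0.58698522  0.20128161 -0.07963714 -0.01887685] 2.713210009716993e-06 0.06054436405153454
red 38 [-0.14994234 -0.02152367  0.07712502] [-0.15568704 -0.02846639  0.05577452] [-0.14797913 -0.01763173  0.09253093]
 top part [-0.1497251  -0.02017226  0.09097891] 13
 px 207.76315789473685 146.02631578947367
blue 109 [-0.13500856  0.00136263  0.04520723] [-0.14656935 -0.00248894  0.04356531] [-0.12561352  0.00500386  0.04723891]
 top part [-0.13500856  0.00136263  0.04520723] 109
 px 228.11926605504587 117.78899082568807
tcp frame [[-0.10970206 -0.06603928  0.16366993]]
[288.66586837 173.83618165]
y range -0.079 120 [-0.0697 -0.0641 -0.042  -0.0383 -0.0344]
y range -0.0895 57 [-0.0482 -0.0463 -0.0423 -0.0385 -0.0381]
crop origin 208 113
```

View pics/w2.png

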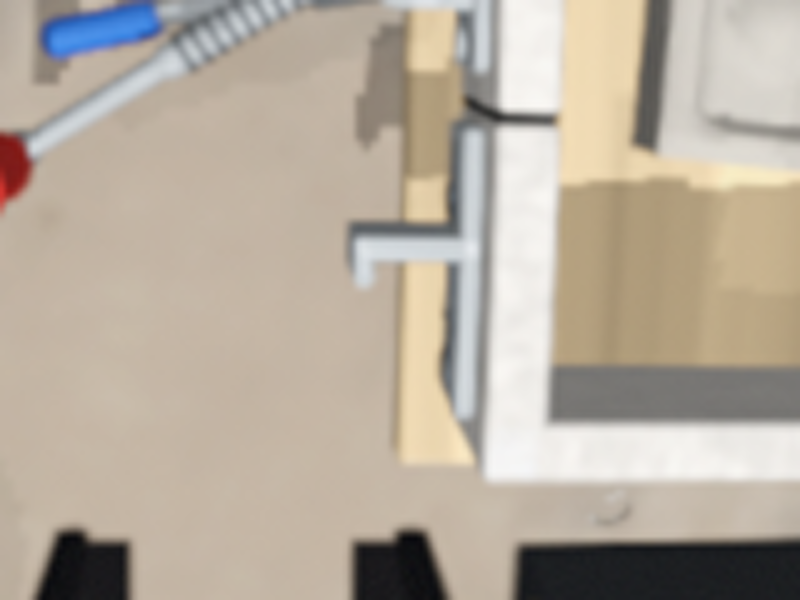

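The crop shows the gate shut (thin seam at (510,115)) and the keeper web at crop y ≈ 235–262. The lip end is at (365,285). That puts the keeper about 4–5 mm left of nominal, so the seated bar should sit at frame y ≈ -47.5 mm. Next I grip the knob.

Call:
move_arm:
  increments:
    - {"xyz":[21,-23,0],"roll":0,"grip":60}
    - {"xyz":[21,-23,0],"roll":0,"grip":60}
    - {"xyz":[0,0,38],"roll":0,"grip":60}
    - {"xyz":[0,0,35],"roll":0,"grip":60}
    - {"xyz":[0,0,24],"roll":0,"grip":60}

```text
time_s: 6.83
position: [0.43, 0.1891, 0.0643]
tcp_rot: [[0.078, 0.997, 0.001], [0.997, -0.078, 0.0], [0.0, 0.001, -1.0]]
force: [-0.9, -0.6, -0.3]
opening: 0.591
grasp_force: 0.0
```

Call:
move_arm:
  increments:
    - {"xyz":[0,0,0],"roll":0,"grip":30}
    - {"xyz":[0,0,0],"roll":0,"grip":25}
    - {"xyz":[0,0,0],"roll":0,"grip":20}
    - {"xyz":[0,0,0],"roll":0,"grip":18}
    - {"xyz":[0,0,0],"roll":0,"grip":16}

```text
time_s: 7.25
position: [0.4305, 0.1895, 0.0678]
tcp_rot: [[0.078, 0.997, 0.003], [0.997, -0.078, 0.001], [0.001, 0.003, -1.0]]
force: [-0.2, 0.1, -0.0]
opening: 0.311
grasp_force: 0.0
```

```bash
python3 - <<'E'
from fit import *
import scipy.optimize as so
q=np.array([.58699,.20128,-.0790])
z=np.load('w2.npz')
st0=bot.read_state(); print(st0['position'],st0['force'],st0['opening'],st0['grasp_force'],frm(q,st0['position'][None]))
# keeper by rays with older pose
st=dict(position=np.array([.47237722,.14417876,.16366993]),tcp_rot=np.array([[.077,.997,.002],[.997,-.077,0],[0,.002,-1]]))
for n,px in(('web L',(208+80,113+47)),('web R',(208+80,113+52.4)),('lip end',(208+73,113+57.2)),('lip outer',(208+70.3,113+53)),('wall face',(208+98,113+50))):
    h=.060 if n=='wall face' else .047
    r=so.least_squares(lambda a:wproj(st,np.r_[R2(q[2])@a+q[:2],h])[0]-px,[-.08,-.05]); print(n,r.x)
# refit with gate=0
P=[]
W=wcloud(st,z['d']);p=z['p']
m=(abs(W[...,2]-.06)<.005)&(np.hypot(W[...,0]-.588,W[...,1]-.201)<.13)&(p.min(-1)>100)&(z['d']>0)
Wt=np.load('t2.npz'); C=cloud('top',Wt['d']); mt=(abs(C[...,2]-.06)<.006)&(np.hypot(C[...,0]-.588,C[...,1]-.201)<.12)&(Wt['p'].min(-1)>110)
for P in(W[m][:,:2],C[mt][:,:2]):
    T=cKDTree(P)
    def c(a):
        M=model([*a,0]); return (np.minimum(T.query(M)[0],.008)**2).mean()+(np.minimum(cKDTree(M).query(P)[0],.008)**2).mean()
    r=minimize(c,[.587,.2013,-.078],method='Nelder-Mead',options=dict(initial_simplex=np.array([.587,.2013,-.078])+np.vstack([np.zeros(3),np.diag([.006,.006,.04])]))); print(r.x,r.fun)
p,d=bot.capture('wrist'); cv2.imwrite('pics/w3.png',cv2.resize(p[60:360,56:456,::-1],(800,600)))
E
```

```text
[0.43053706 0.18946212 0.06775011] [-0.21937095  0.11059678 -0.0144772 ] 0.31128457720429253 0.0 [[-0.15503234 -0.02412795  0.06775011]]
web L [-0.07905751 -0.03850239]
web R [-0.07893317 -0.04374539]
lip end [-0.08558149 -0.04847889]
lip outer [-0.0882576  -0.04439787]
wall face [-0.06377701 -0.03903627]
[ 0.58714779  0.20175515 -0.07847786] 2.425851436257118e-06
[ 0.58812698  0.20105549 -0.07587576] 1.196441513960275e-05
```

View pics/w3.png

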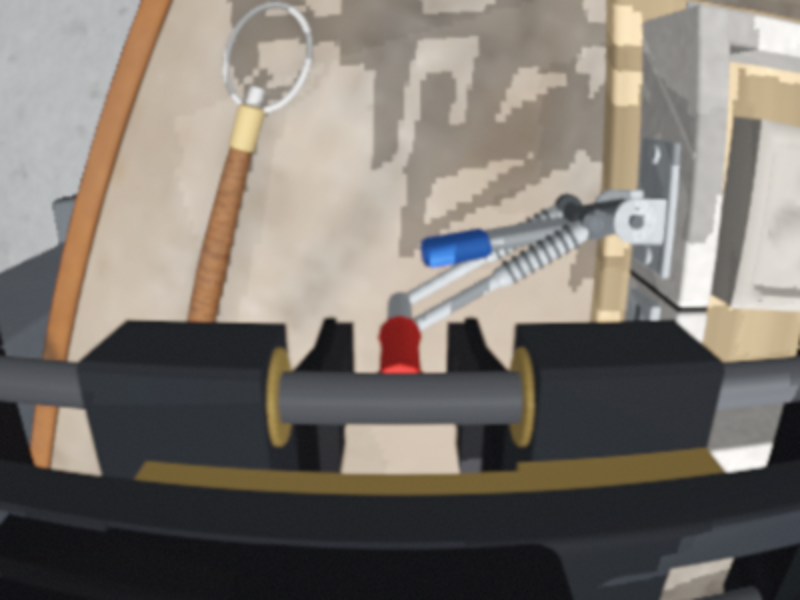

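The knob sits centred between the fingers at (400,345), and the lever tip is at (455,248). I close the gripper.

Call:
move_arm:
  increments:
    - {"xyz":[0,0,0],"roll":0,"grip":0}
    - {"xyz":[0,0,0],"roll":0,"grip":0}
    - {"xyz":[0,0,0],"roll":0,"grip":0}
    - {"xyz":[0,0,0],"roll":0,"grip":0}
    - {"xyz":[0,0,0],"roll":0,"grip":0}

```text
time_s: 7.72
position: [0.4298, 0.1896, 0.0668]
tcp_rot: [[0.078, 0.997, 0.002], [0.997, -0.078, 0.0], [0.0, 0.002, -1.0]]
force: [0.3, 0.3, 3.0]
opening: 0.133
grasp_force: 30.0
```

Call:
move_arm:
  increments:
    - {"xyz":[-7,7,0],"roll":0,"grip":0}
    - {"xyz":[-7,7,0],"roll":0,"grip":0}
    - {"xyz":[-7,7,0],"roll":0,"grip":0}
    - {"xyz":[-7,7,0],"roll":0,"grip":0}
    - {"xyz":[-7,7,0],"roll":0,"grip":0}

```text
time_s: 8.13
position: [0.4626, 0.1512, 0.0666]
tcp_rot: [[0.078, 0.997, 0.002], [0.997, -0.078, 0.001], [0.001, 0.002, -1.0]]
force: [1.9, 2.8, 3.0]
opening: 0.13
grasp_force: 30.0
```

Call:
move_arm:
  increments:
    - {"xyz":[-1,5,0],"roll":0,"grip":0}
    - {"xyz":[-1,5,0],"roll":0,"grip":0}
    - {"xyz":[-1,5,0],"roll":0,"grip":0}
    - {"xyz":[-1,5,0],"roll":0,"grip":0}
    - {"xyz":[0,0,0],"roll":0,"grip":0}

```text
time_s: 8.55
position: [0.4823, 0.1453, 0.0666]
tcp_rot: [[0.078, 0.997, 0.001], [0.997, -0.078, -0.001], [-0.001, 0.001, -1.0]]
force: [-0.2, -1.5, 5.1]
opening: 0.135
grasp_force: 30.0
```

Call:
move_arm:
  increments:
    - {"xyz":[0,6,0],"roll":0,"grip":0}
    - {"xyz":[0,6,0],"roll":0,"grip":0}
    - {"xyz":[0,6,0],"roll":0,"grip":0}
    - {"xyz":[0,5,0],"roll":0,"grip":0}
    - {"xyz":[0,0,0],"roll":0,"grip":0}

```text
time_s: 8.97
position: [0.5054, 0.1441, 0.0666]
tcp_rot: [[0.078, 0.997, 0.001], [0.997, -0.078, -0.0], [0.0, 0.001, -1.0]]
force: [0.1, -0.1, 4.3]
opening: 0.134
grasp_force: 30.0
```

Call:
move_arm:
  increments:
    - {"xyz":[2,0,0],"roll":0,"grip":0}
    - {"xyz":[2,0,0],"roll":0,"grip":0}
    - {"xyz":[2,0,0],"roll":0,"grip":0}
    - {"xyz":[2,0,0],"roll":0,"grip":0}
    - {"xyz":[0,0,0],"roll":0,"grip":0}

```text
time_s: 9.38
position: [0.5045, 0.1521, 0.0665]
tcp_rot: [[0.077, 0.997, -0.0], [0.997, -0.077, -0.001], [-0.001, -0.0, -1.0]]
force: [-0.6, -1.5, 5.3]
opening: 0.132
grasp_force: 30.0
```

Call:
move_arm:
  increments:
    - {"xyz":[1,1,0],"roll":0,"grip":0}
    - {"xyz":[1,0.5,0],"roll":0,"grip":0}
    - {"xyz":[1,0,0],"roll":0,"grip":0}
    - {"xyz":[1,0,0],"roll":0,"grip":0}
    - {"xyz":[0,0,0],"roll":0,"grip":0}

```text
time_s: 9.8
position: [0.5063, 0.1558, 0.0666]
tcp_rot: [[0.078, 0.997, -0.0], [0.997, -0.078, -0.001], [-0.001, -0.0, -1.0]]
force: [-0.3, -1.3, 5.8]
opening: 0.129
grasp_force: 30.0
```

Call:
move_arm:
  increments:
    - {"xyz":[1,0,0],"roll":0,"grip":0}
    - {"xyz":[0.7,0,0],"roll":0,"grip":0}
    - {"xyz":[0,0,0],"roll":0,"grip":0}

```text
time_s: 10.05
position: [0.5065, 0.1574, 0.0666]
tcp_rot: [[0.077, 0.997, -0.0], [0.997, -0.077, -0.001], [-0.001, -0.0, -1.0]]
force: [1.0, -2.2, 4.9]
opening: 0.129
grasp_force: 30.0
```

Call:
move_arm:
  increments:
    - {"xyz":[0.6,0,0],"roll":0,"grip":0}
    - {"xyz":[0.4,0,0],"roll":0,"grip":0}
    - {"xyz":[0,0,0],"roll":0,"grip":0}

```text
time_s: 10.3
position: [0.5065, 0.1583, 0.0666]
tcp_rot: [[0.077, 0.997, -0.0], [0.997, -0.077, -0.001], [-0.001, -0.0, -1.0]]
force: [0.3, -2.3, 5.9]
opening: 0.13
grasp_force: 30.0
```

Call:
move_arm:
  increments:
    - {"xyz":[0.5,0,0],"roll":0,"grip":0}
    - {"xyz":[0,0,0],"roll":0,"grip":0}

```text
time_s: 10.47
position: [0.5066, 0.1588, 0.0666]
tcp_rot: [[0.077, 0.997, -0.0], [0.997, -0.077, -0.001], [-0.001, -0.0, -1.0]]
force: [0.8, -2.2, 4.8]
opening: 0.134
grasp_force: 30.0
```

Call:
move_arm:
  increments:
    - {"xyz":[0.5,0,0],"roll":0,"grip":0}
    - {"xyz":[0,0,0],"roll":0,"grip":0}

```text
time_s: 10.63
position: [0.5066, 0.1592, 0.0666]
tcp_rot: [[0.077, 0.997, -0.0], [0.997, -0.077, -0.001], [-0.001, -0.0, -1.0]]
force: [-0.7, -1.9, 5.5]
opening: 0.132
grasp_force: 30.0
```

Call:
move_arm:
  increments:
    - {"xyz":[0.4,0,0],"roll":0,"grip":0}
    - {"xyz":[0,0,0],"roll":0,"grip":0}

```text
time_s: 10.8
position: [0.5066, 0.1595, 0.0666]
tcp_rot: [[0.077, 0.997, -0.0], [0.997, -0.077, -0.001], [-0.001, -0.0, -1.0]]
force: [0.3, -4.1, 6.8]
opening: 0.133
grasp_force: 30.0
```

Call:
move_arm:
  increments:
    - {"xyz":[0.4,0,0],"roll":0,"grip":0}
    - {"xyz":[0,0,0],"roll":0,"grip":0}

```text
time_s: 10.97
position: [0.5066, 0.1596, 0.0666]
tcp_rot: [[0.077, 0.997, -0.0], [0.997, -0.077, -0.002], [-0.002, -0.0, -1.0]]
force: [-0.3, -3.7, 7.2]
opening: 0.128
grasp_force: 30.0
```

Call:
move_arm:
  increments:
    - {"xyz":[0.3,0,0],"roll":0,"grip":0}
    - {"xyz":[0,0,0],"roll":0,"grip":0}

```text
time_s: 11.13
position: [0.5066, 0.1597, 0.0666]
tcp_rot: [[0.077, 0.997, -0.001], [0.997, -0.077, -0.002], [-0.002, -0.0, -1.0]]
force: [-0.7, -5.2, 6.1]
opening: 0.136
grasp_force: 30.0
```

The bar stopped moving at y ≈ -48 mm, as expected, and bears at about 5 N. I release it gently and look.

Call:
move_arm:
  increments:
    - {"xyz":[-0.3,0,0],"roll":0,"grip":20}
    - {"xyz":[0,0,0],"roll":0,"grip":35}
    - {"xyz":[0,0,0],"roll":0,"grip":45}
    - {"xyz":[0,0,0],"roll":0,"grip":45}
    - {"xyz":[0,0,0],"roll":0,"grip":45}

```text
time_s: 11.55
position: [0.5061, 0.1608, 0.0659]
tcp_rot: [[0.078, 0.997, -0.001], [0.997, -0.078, -0.0], [-0.0, -0.001, -1.0]]
force: [0.0, 0.4, -0.1]
opening: 0.398
grasp_force: 0.0
```

Call:
move_arm:
  increments:
    - {"xyz":[0,0,-15],"roll":0,"grip":45}
    - {"xyz":[0,0,-35],"roll":0,"grip":45}
    - {"xyz":[0,0,-35],"roll":0,"grip":30}
    - {"xyz":[-10,-10,-20],"roll":0,"grip":0}
    - {"xyz":[-20,-20,0],"roll":0,"grip":0}

```text
time_s: 11.97
position: [0.4802, 0.1344, 0.1758]
tcp_rot: [[0.076, 0.997, 0.014], [0.997, -0.076, 0.001], [0.002, 0.014, -1.0]]
force: [0.7, -0.4, 0.5]
opening: 0.303
grasp_force: 0.0
```

```bash
python3 - <<'E'
from fit import *
q=np.array([.5870,.2014,-.0785])
st=bot.read_state(); p,d=bot.capture('wrist'); print(st['position'],st['time_s'],frm(q,st['position'][None]),st['joint_positions'].round(1))
W=wcloud(st,d); c=p.astype(int); near=np.hypot(W[...,0]-.48,W[...,1]-.19)<.14
for n,k in(('red',(c[...,0]>130)&(c[...,1]<60)&near),('blue',(c[...,2]>100)&(c[...,0]<70)&near)):
    w=frm(q,W[k&(d>0)]); print(n,len(w),np.median(w,0),w.min(0),w.max(0))
u0=wproj(st,np.r_[(R2(q[2])@[-.09,-.02])+q[:2],.047])[0]; x,y=map(int,u0); x=min(max(x,100),412); y=min(max(y,75),309); print(x-100,y-75)
cv2.imwrite('pics/w4.png',cv2.resize(p[y-75:y+75,x-100:x+100,::-1],(800,600),interpolation=cv2.INTER_CUBIC))
E
```

```text
[0.48022026 0.13440477 0.17581738] 11.9667 [[-0.10119718 -0.07516252  0.17581738]] [  2.8  24.2 103.4   0.   51.6   7.1]
red 21 [-0.08418007 -0.0432979   0.09129704] [-0.08664665 -0.04976948  0.0575667 ] [-0.08152183 -0.04099509  0.09300376]
blue 65 [-0.13203091  0.03946942  0.04490623] [-0.13984745  0.03466487  0.03707212] [-0.12394545  0.04548295  0.0469054 ]
165 55
```

View pics/w4.png

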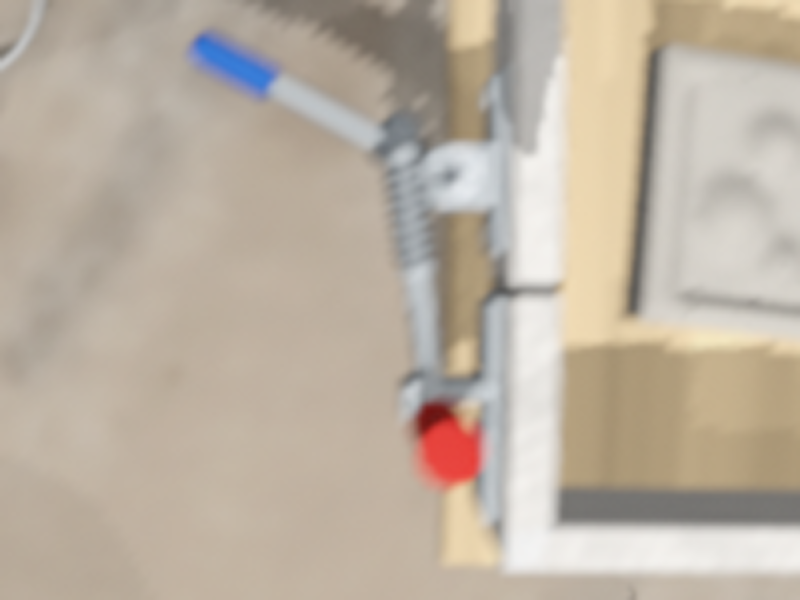

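The view shows the bail hooked: the red knob is at (450,445) against the keeper web at (440,385). The lever's blue tip is at (230,62), i.e. θ ≈ 1.05–1.1. Next I position the closed fingers behind the tip's outward face.

Call:
move_arm:
  increments:
    - {"xyz":[29,-13,0],"roll":0,"grip":0}
    - {"xyz":[29,-13,0],"roll":0,"grip":0}
    - {"xyz":[28,-14,0],"roll":0,"grip":0}
    - {"xyz":[0,0,0],"roll":0.12,"grip":0}
    - {"xyz":[0,0,0],"roll":0.12,"grip":0}

```text
time_s: 12.43
position: [0.4395, 0.2236, 0.1709]
tcp_rot: [[0.315, 0.949, -0.002], [0.949, -0.315, -0.0], [-0.001, -0.002, -1.0]]
force: [-0.1, 0.1, 0.0]
opening: 0.006
grasp_force: 0.0
```

Call:
move_arm:
  increments:
    - {"xyz":[0,0,25],"roll":0.12,"grip":0}
    - {"xyz":[0,0,40],"roll":0.12,"grip":0}
    - {"xyz":[0,0,40],"roll":0,"grip":0}
    - {"xyz":[0,0,30],"roll":0,"grip":0}
    - {"xyz":[0,0,0],"roll":0,"grip":0}

```text
time_s: 12.85
position: [0.4366, 0.221, 0.031]
tcp_rot: [[0.529, 0.848, -0.013], [0.848, -0.529, -0.003], [-0.009, -0.009, -1.0]]
force: [-0.8, -0.3, 0.1]
opening: 0.002
grasp_force: 0.0
```

```bash
cat > lv.py <<'E'
from fit import *
q=np.array([.5870,.2014,-.0785])
st=bot.read_state(); t=frm(q,st['position'][None])[0]; R=np.array(st['tcp_rot'])
th=np.arctan2(R[1,0],R[0,0])-q[2]
rel=np.array([-.078,.012])-t[:2]; tx=np.array([np.cos(th),np.sin(th)]); ty=np.array([np.sin(th),-np.cos(th)])
F=st['force'][:2]@R2(q[2]); print('tcp',t.round(4),'theta tool',th.round(3),'pivot in tool mm',(1000*rel@tx).round(1),(1000*rel@ty).round(1),'F along tool x',(F@tx).round(1),'F',st['force'].round(1),st['time_s'],st['opening'],st['joint_positions'].round(0))
E
python3 lv.py
```

```text
tcp [-0.1515  0.0077  0.031 ] theta tool 1.091 pivot in tool mm 37.7 63.2 F along tool x -0.7 F [-0.8 -0.3  0.1] 12.85 0.0019012225526122532 [ 14.  39. 109.  -0.  32.  46.]
```

Call:
move_arm:
  increments:
    - {"xyz":[8,1.5,0],"roll":0,"grip":0}
    - {"xyz":[6,1.5,0],"roll":0,"grip":0}
    - {"xyz":[3,0,0],"roll":0,"grip":0}
    - {"xyz":[3,0,0],"roll":0,"grip":0}
    - {"xyz":[2,0,0],"roll":0,"grip":0}

```text
time_s: 13.27
position: [0.4568, 0.2399, 0.0382]
tcp_rot: [[0.529, 0.849, 0.004], [0.849, -0.529, 0.001], [0.003, 0.003, -1.0]]
force: [-0.9, -1.1, 0.2]
opening: 0.004
grasp_force: 0.3
```

```bash
python3 lv.py
```

```text
tcp [-0.1328  0.0282  0.0382] theta tool 1.092 pivot in tool mm 10.9 56.1 F along tool x -1.4 F [-0.9 -1.1  0.2] 13.2667 0.004459738014836378 [ 15.  39. 106.  -0.  35.  47.]
```

Call:
move_arm:
  increments:
    - {"xyz":[0,0,3],"roll":0.05,"grip":0}
    - {"xyz":[0,0,3],"roll":0,"grip":0}
    - {"xyz":[5.8,-0.8,0],"roll":0.1,"grip":0}
    - {"xyz":[5.8,-0.8,0],"roll":0.1,"grip":0}
    - {"xyz":[5.8,-0.8,0],"roll":0.1,"grip":0}

```text
time_s: 13.68
position: [0.4632, 0.2537, 0.0306]
tcp_rot: [[0.791, 0.612, -0.003], [0.612, -0.791, -0.001], [-0.003, -0.001, -1.0]]
force: [-1.5, -0.9, -0.1]
opening: 0.001
grasp_force: 0.9
```

```bash
python3 lv.py
```

```text
tcp [-0.1275  0.0425  0.0306] theta tool 0.738 pivot in tool mm 16.1 55.8 F along tool x -1.8 F [-1.5 -0.9 -0.1] 13.6833 0.0010188189618089737 [ 17.  41. 104.   0.  36.  69.]
```

Call:
move_arm:
  increments:
    - {"xyz":[6,-0.5,0],"roll":0.1,"grip":0}
    - {"xyz":[6,-0.5,0],"roll":0.1,"grip":0}
    - {"xyz":[6,-0.5,0],"roll":0.1,"grip":0}
    - {"xyz":[0,0,0],"roll":0,"grip":0}

```text
time_s: 14.02
position: [0.479, 0.2652, 0.0306]
tcp_rot: [[0.935, 0.354, -0.001], [0.354, -0.935, 0.0], [-0.0, -0.0, -1.0]]
force: [-2.1, 0.8, 0.7]
opening: 0.003
grasp_force: 0.6
```

```bash
python3 lv.py
```

```text
tcp [-0.1127  0.0551  0.0306] theta tool 0.441 pivot in tool mm 13.0 53.8 F along tool x -1.7 F [-2.1  0.8  0.7] 14.0167 0.0034466027709972005 [ 17.  41. 101.   0.  38.  86.]
```

Call:
move_arm:
  increments:
    - {"xyz":[4,-2,0],"roll":0.07,"grip":0}
    - {"xyz":[4,-2,0],"roll":0.07,"grip":0}
    - {"xyz":[3,-1,0],"roll":0.05,"grip":0}
    - {"xyz":[0,0,0],"roll":0,"grip":0}

```text
time_s: 14.35
position: [0.4884, 0.2727, 0.0306]
tcp_rot: [[0.985, 0.174, 0.001], [0.174, -0.985, 0.0], [0.001, 0.0, -1.0]]
force: [0.1, 0.7, -0.8]
opening: 0.005
grasp_force: 0.1
```

```bash
python3 lv.py
```

```text
tcp [-0.1039  0.0633  0.0306] theta tool 0.254 pivot in tool mm 12.2 56.2 F along tool x 0.3 F [ 0.1  0.7 -0.8] 14.35 0.004568795131408767 [18. 42. 99. -0. 39. 98.]
```

```bash
python3 - <<'E'
from fit import *
q=np.array([.5870,.2014,-.0785])
st=bot.read_state(); p,d=bot.capture('wrist'); W=wcloud(st,d); c=p.astype(int); near=np.hypot(W[...,0]-.5,W[...,1]-.2)<.14
for n,k in(('red',(c[...,0]>130)&(c[...,1]<60)&near),('blue',(c[...,2]>90)&(c[...,0]<70)&near)):
    w=frm(q,W[k&(d>0)]); print(n,len(w),len(w) and (np.median(w,0),w.min(0),w.max(0)))
cv2.imwrite('pics/w5.png',cv2.resize(p[30:330,56:456,::-1],(800,600)))
E
```

```text
red 0 0
blue 783 (array([-0.08748363,  0.07169672,  0.04473046]), array([-0.09366245,  0.06016761,  0.03048458]), array([-0.08401818,  0.08307638,  0.0479566 ]))
```

View pics/w5.png

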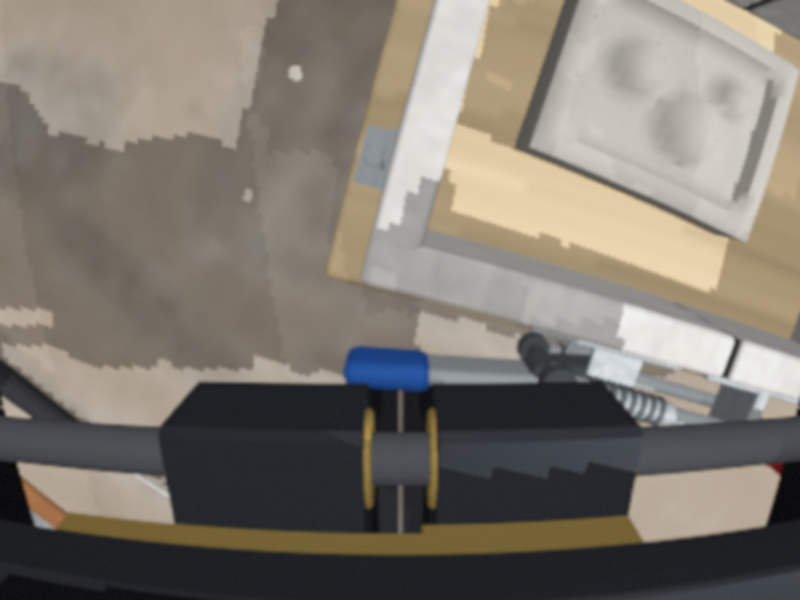

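The lever's blue tip at (387,368) is still just ahead of the fingers, near the dead centre (θ ≈ 0.2), with the bail drawn toward the keeper at right. I keep pushing gently.

Call:
move_arm:
  increments:
    - {"xyz":[2,-0.5,0],"roll":0.04,"grip":0}
    - {"xyz":[2,-0.5,0],"roll":0.04,"grip":0}
    - {"xyz":[2,-0.5,0],"roll":0.03,"grip":0}
    - {"xyz":[0,0,0],"roll":0,"grip":0}

```text
time_s: 14.73
position: [0.4943, 0.275, 0.0306]
tcp_rot: [[0.998, 0.065, 0.001], [0.065, -0.998, 0.0], [0.001, -0.0, -1.0]]
force: [-0.1, -1.1, 0.2]
opening: 0.006
grasp_force: 0.0
```

```bash
python3 lv.py
```

```text
tcp [-0.0982  0.0661  0.0306] theta tool 0.144 pivot in tool mm 12.3 56.4 F along tool x -0.2 F [-0.1 -1.1  0.2] 14.7333 0.006316069693195209 [ 18.  42.  99.  -0.  39. 104.]
```

Call:
move_arm:
  increments:
    - {"xyz":[2,-0.3,0],"roll":0.04,"grip":0}
    - {"xyz":[2,-0.3,0],"roll":0.04,"grip":0}
    - {"xyz":[2,-0.3,0],"roll":0.04,"grip":0}
    - {"xyz":[0,0,0],"roll":0,"grip":0}

```text
time_s: 15.07
position: [0.4992, 0.276, 0.0305]
tcp_rot: [[0.998, -0.055, -0.001], [-0.055, -0.998, 0.0], [-0.001, -0.0, -1.0]]
force: [-2.4, 1.1, 0.5]
opening: 0.008
grasp_force: 1.0
```

```bash
python3 lv.py
```

```text
tcp [-0.0934  0.0675  0.0305] theta tool 0.023 pivot in tool mm 14.1 55.8 F along tool x -2.5 F [-2.4  1.1  0.5] 15.0667 0.007998278708301347 [ 18.  42.  98.   0.  40. 111.]
```

Call:
move_arm:
  increments:
    - {"xyz":[1,0,0],"roll":0.02,"grip":0}
    - {"xyz":[0,0,0],"roll":0,"grip":0}

```text
time_s: 15.23
position: [0.4993, 0.2761, 0.0303]
tcp_rot: [[0.997, -0.076, -0.003], [-0.076, -0.997, -0.0], [-0.003, 0.0, -1.0]]
force: [-3.5, 2.9, 2.1]
opening: 0.007
grasp_force: 2.2
```

Call:
move_arm:
  increments:
    - {"xyz":[1,0,0],"roll":0,"grip":0}
    - {"xyz":[0,0,0],"roll":0,"grip":0}

```text
time_s: 15.4
position: [0.4993, 0.276, 0.0303]
tcp_rot: [[0.997, -0.076, -0.005], [-0.076, -0.997, -0.0], [-0.005, 0.001, -1.0]]
force: [-6.1, 3.7, 3.8]
opening: 0.007
grasp_force: 3.1
```

The lever is against its stop. I retreat and check the latch.

Call:
move_arm:
  increments:
    - {"xyz":[-8,0,0],"roll":0,"grip":0}
    - {"xyz":[-30,0,0],"roll":0,"grip":0}
    - {"xyz":[0,0,-40],"roll":0,"grip":0}
    - {"xyz":[0,0,-40],"roll":0,"grip":0}
    - {"xyz":[0,20,-40],"roll":0,"grip":0}

```text
time_s: 15.82
position: [0.4636, 0.262, 0.149]
tcp_rot: [[0.997, -0.073, 0.004], [-0.073, -0.997, 0.001], [0.004, -0.001, -1.0]]
force: [2.6, 0.1, 0.1]
opening: 0.003
grasp_force: 0.0
```

Call:
move_arm:
  increments:
    - {"xyz":[-20,40,0],"roll":0,"grip":0}
    - {"xyz":[-20,40,0],"roll":0,"grip":0}
    - {"xyz":[0,0,0],"roll":0,"grip":0}

```text
time_s: 16.07
position: [0.4133, 0.1842, 0.1476]
tcp_rot: [[0.997, -0.078, -0.007], [-0.078, -0.997, -0.004], [-0.007, 0.004, -1.0]]
force: [-0.9, 0.3, -1.5]
opening: 0.004
grasp_force: 0.0
```

```bash
python3 - <<'E'
from fit import *
q=np.array([.5870,.2014,-.0785])
st=bot.read_state(); p,d=bot.capture('wrist'); print(st['position'],st['time_s']); W=wcloud(st,d); c=p.astype(int); near=np.hypot(W[...,0]-.5,W[...,1]-.2)<.14
for n,k in(('red',(c[...,0]>130)&(c[...,1]<60)&near),('blue',(c[...,2]>90)&(c[...,0]<70)&near)):
    w=frm(q,W[k&(d>0)]); print(n,len(w),len(w) and (np.median(w,0),w.min(0),w.max(0)))
u0=wproj(st,np.r_[(R2(q[2])@[-.08,.01])+q[:2],.047])[0]; print(u0); x,y=map(int,u0); x=min(max(x,100),412); y=min(max(y,75),309)
cv2.imwrite('pics/w6.png',cv2.resize(p[y-75:y+75,x-100:x+100,::-1],(800,600),interpolation=cv2.INTER_CUBIC))
E
```

```text
[0.41329243 0.1842113  0.14764338] 16.0667
red 28 (array([-0.08484938, -0.04247877,  0.0912875 ]), array([-0.08736656, -0.04619794,  0.0546171 ]), array([-0.07749876, -0.04033378,  0.09409039]))
blue 136 (array([-0.07895688,  0.07193738,  0.0454439 ]), array([-0.08201815,  0.06119547,  0.03883445]), array([-0.07553478,  0.08285477,  0.04743735]))
[209.84124375  89.22459328]
```

View pics/w6.png

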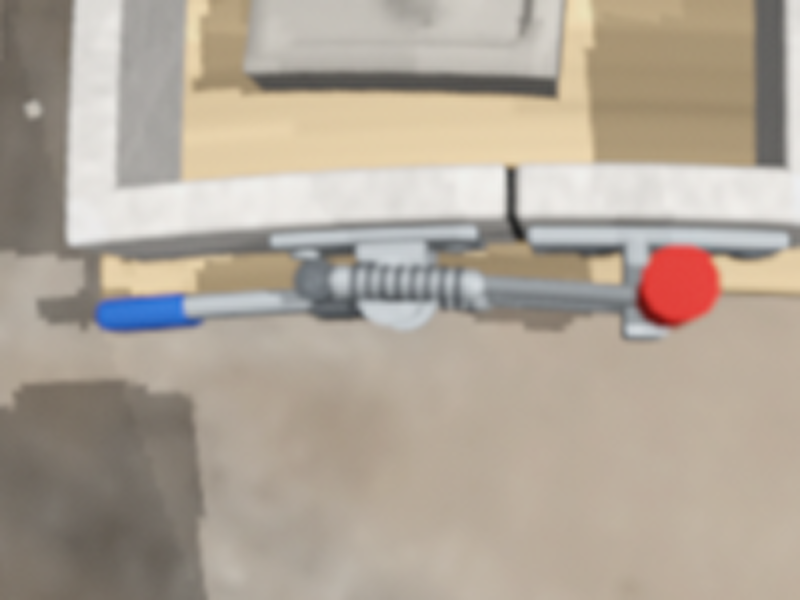

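The lever is home (blue tip at (145,312), along the wall), the knob at (680,285) sits hooked at the keeper, and the gate is shut.

```bash
python3 -c "
from rig import bot
print(bot.hand_in())"
```

```text
the job is handed in; nothing more can be done
None
```

The job is handed in: the frame is shut round the tile, the bail is hooked in the keeper (drawn home at about 5 N), and the lever lies home against the front, though I never felt the dead-centre stiffness as it closed.

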